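# Flip the bin status tags

### The arm

A 7-joint arm with a two-finger parallel gripper is mounted at the origin on a cart in front of the work surface, level with it; the furniture and walls round the work are solid. World frame = base frame: x ahead of the robot, y to its left, z up, the work surface at z = 0. Lengths are in m, angles in rad, forces in N, time in s.
With the tool pointing down it reaches from about 0.4 to 0.85 m from the base axis. Payload 10.4 kg.
Tool frame: the origin (TCP) lies at the centre of the arm's flange, where the gripper is bolted on; the fingertips stand 182 mm ahead of it and the grasp point (between the pads) lies 164 mm ahead of it; z points along the fingers, y is the line along which they close (so a half turn about z gives the same grasp; the last joint's range is limited). The gripper opens to 87 mm and grips with 3 to 60 N. Pads are 19 mm wide; open, the fingers measure 117 mm over their backs; the gripper's body (75 mm by 190 mm) begins 51 mm behind the grasp point.
Start: joints at [-1.164, 0.332, -0.065, 1.46, 0.022, 1.35, -0.088], TCP at [0.26, 0.568, 0.405] pointing down, gripper open.
Joint ranges: [-2.6, 2.6], [-0.5, 2.12], [-1.47, 1.34], [0.16, 2.42], [-1.27, 4.41], [0.06, 2.06], [-2.6, 2.6]. Speed limits (rad/s): [2.22, 2.22, 2.79, 2.79, 3.14, 3.14, 3.14].

### API

Orientations are given as a rotation vector (axis times angle).
In Python, from station import * gives the robot as it stands.
- The arm moves only by the shell command python3 -m jog 'ROWS'. ROWS is JSON, a list of rows, each a list of 7 numbers: the shift along the world's x, y, z in cm, then the turn, a rotation vector about the world's x, y, z in degrees, then the finger opening in cm, from 0 to 8.7. In form: [[tx, ty, tz, wx, wy, wz, hand], ...]. A call has 1 to 5 rows; each row shifts and turns the commanded pose from where the row before left it; what a row does not reach is not made up. A row lasts 1/10 s, in which the tool goes at most 50 mm and 8.59 degrees, less where a joint would pass 70% of its speed; a pose out of reach is approached as far as the arm can. A call with a gripper value outside its range is refused whole. The fingers move at their own pace and stop on an object; the grip force is fixed at half the most. Time passes only in rows, so rows that do not move let the fingers close. It gives the time, the measured TCP pose, the force, the opening and the grip force at its end, in the units of the state.
- read_state(): the state, without advancing time (a new reading comes with each control period).
- read_camera(name): name is "scene" or "top"; returns the picture (384x512x3 uint8, red, green, blue); there is no depth.
- calibration(name): a dict with "mtx" (3x3 intrinsics, pixels), "rvec" (rotation vector, rad) and "tvec" (3), from world to camera coordinates, as OpenCV has them. Camera axes: x right, y down, z forward; pixel columns grow to the right and rows downward; lengths in m; the calibration is good to about 2 mm. A picture is of the moment at which its call begins. calibration takes no time and is no camera call.
- finish_job(): hands the job in; it is judged then, once.
The state is a dict: "t": time; "joints": joint angles; "qvel": joint speeds; "joint_torque": joint torques, N m; "position": TCP position; "eef_rot": TCP orientation; "ft_force": force on the tool from outside, world axes, zero at the start; "wrist_torque": the same for the moment, N m; "grip_width": finger opening in m; "grip_force": force on a finger pad.
Only numpy, scipy, OpenCV 4.12 (cv2) and the standard library are available. Lean on these libraries where they do the work, as an engineer would, in place of code of your own. Each camera call takes 0.05 s, during which the arm holds its last target. There are 200 camera calls.

### The job

Each of the three blue parts bins on the board has a hinged tag in front of it, green on one face and red on the other. Push tags over with a fingertip so that just the full bins show green upward and the empty bin shows red, every tag resting fully on its stop. Push lightly: do not squeeze a tag or press hard on the stands, and leave the bottles and the tape roll standing where they are.

Things in the scene. Friction and masses are not known exactly. Their poses are not given: they have to be found in the camera images.
- board: Plywood board 300 x 580 x 15 mm fixed flat on the bench. Origin: centre of its underside, on the bench; long side along its y. The three bin stands stand on it side by side, 180 mm apart, all turned as the board is; their order varies.
- bin_washers: Grey base 250x140x4 mm fixed on the board, with bin and tag. Origin: under the base (board's top), below the middle of the tag's hinge pin; x runs from tag to bin, y left, z up. Blue bin 136x136 mm centred at x=+130, rim at z=67 mm. Hinge pin along x at z=55 mm between posts 63 mm high at x=-36, +36. This bin is FULL: a stack of brown fibre washers up to the rim.
- tag_washers (a joint): Lean of bin_washers's tag (rad): 0 upright; +0.70 on its right stop (-y), GREEN up; -0.70 on its left stop (+y), RED up. Plate 60 mm wide, 66 mm tall, 4 mm thick, 0.12 kg, lightly damped: past upright it falls to the other stop in about a second and stays. It may still be falling onto a stop in the first second.
- bar_washers (a point): White round push bar, 8 mm thick, on the free edge of bin_washers's tag, parallel to the pin and 70 mm from it; sticks out beyond the plate towards the robot (x=-70 to -30 mm of bin_washers); this point: x=-48. At rest it is 45 mm beside the hinge, z=109 mm; upright z=125. Push from outside along its arc, under 2 N; a level push may bind by friction.
- bin_sleeves: Grey base 250x140x4 mm fixed on the board, with bin and tag. Origin: under the base (board's top), below the middle of the tag's hinge pin; x runs from tag to bin, y left, z up. Blue bin 136x136 mm centred at x=+130, rim at z=67 mm. Hinge pin along x at z=55 mm between posts 63 mm high at x=-36, +36. This bin is FULL: heaped with black rubber sleeves (top 80 mm above this origin).
- tag_sleeves (a joint): Lean of bin_sleeves's tag (rad): 0 upright; +0.70 on its right stop (-y), GREEN up; -0.70 on its left stop (+y), RED up. Plate 60 mm wide, 66 mm tall, 4 mm thick, 0.12 kg, lightly damped: past upright it falls to the other stop in about a second and stays. It may still be falling onto a stop in the first second.
- bar_sleeves (a point): White round push bar, 8 mm thick, on the free edge of bin_sleeves's tag, parallel to the pin and 70 mm from it; sticks out beyond the plate towards the robot (x=-70 to -30 mm of bin_sleeves); this point: x=-48. At rest it is 45 mm beside the hinge, z=109 mm; upright z=125. Push from outside along its arc, under 2 N; a level push may bind by friction.
- bin_empty: Grey base 250x140x4 mm fixed on the board, with bin and tag. Origin: under the base (board's top), below the middle of the tag's hinge pin; x runs from tag to bin, y left, z up. Blue bin 136x136 mm centred at x=+130, rim at z=67 mm. Hinge pin along x at z=55 mm between posts 63 mm high at x=-36, +36. This bin is EMPTY.
- tag_empty (a joint): Lean of bin_empty's tag (rad): 0 upright; +0.70 on its right stop (-y), GREEN up; -0.70 on its left stop (+y), RED up. Plate 60 mm wide, 66 mm tall, 4 mm thick, 0.12 kg, lightly damped: past upright it falls to the other stop in about a second and stays. It may still be falling onto a stop in the first second.
- bar_empty (a point): White round push bar, 8 mm thick, on the free edge of bin_empty's tag, parallel to the pin and 70 mm from it; sticks out beyond the plate towards the robot (x=-70 to -30 mm of bin_empty); this point: x=-48. At rest it is 45 mm beside the hinge, z=109 mm; upright z=125. Push from outside along its arc, under 2 N; a level push may bind by friction.
- thread_bottle: Small red bottle with a black cap, 29 mm thick, 85 mm high, standing loose on the bench in front of the board. Origin: centre of its foot. Bystander.
- oil: White bottle with an orange spout, 41 mm thick, 120 mm high, standing loose on the bench left of the board. Origin: centre of its foot. Bystander.
- tape: Black tape roll, 70 mm across, 24 mm high, lying loose on the bench right of the board. Origin: centre of its underside. Bystander.

How it is judged:
By the outcome, as a careful person would: the job done as asked, in the order asked, and still so for the second after the job is handed in, with the robot touching nothing.
It also fails if it takes over 64 s, if anything falls off the work surface, if the arm or the gripper's body presses on something with over 40 N, if the wrist force passes 120 N, or if a joint passes its speed limit or range.

## Working session

There is one attempt and no reset: what is moved stays moved. The work goes in short steps, Python scripts to look and compute and a shell command to move; the robot and the scene stay as the last step left them, time stands still between calls to the robot, and variables do not carry over. Pictures are saved under pics/ and viewed, at most 10 in all, crops included, and the job is handed in when it is done.

```bash
mkdir -p pics; python3 - <<'E'
from station import *
import cv2
for n in("scene","top"):
    cv2.imwrite(f"pics/{n}0.png",cv2.resize(read_camera(n)[:,:,::-1],(800,600),interpolation=cv2.INTER_CUBIC))
s=read_state();print(s["t"],s["position"],s["eef_rot"])
E
```

```text
0.1 [0.26037213 0.5680566  0.40404341] [-6.69881599e-01 -3.06912166e+00  1.93550405e-03]
```

View pics/scene0.png

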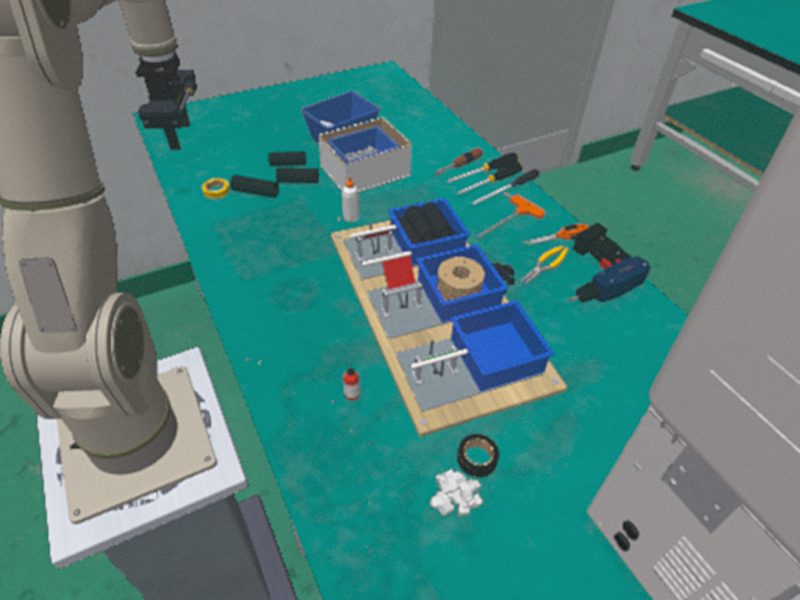

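View pics/top0.png

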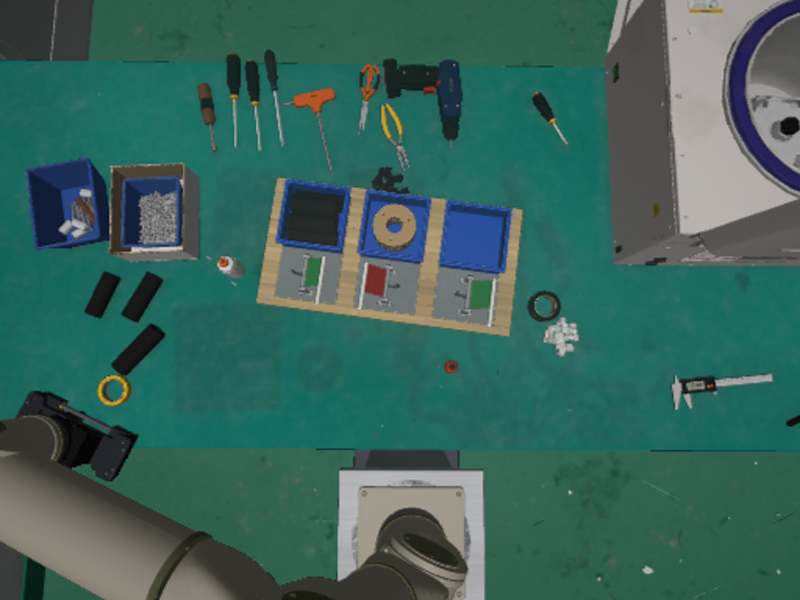

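The order from left to right is sleeves (green up), washers (red up, bar at 362,283) and empty (green up, bar at 494,302). So washers has to go to the right and empty to the left. Next I'll zoom in and fit the board pose.

```bash
cat > h.py <<'E'
from station import *
import cv2,numpy as np
def cam(n):
    c=calibration(n);K=np.array(c["mtx"],float);rv=np.array(c["rvec"],float).reshape(3);t=np.array(c["tvec"],float).reshape(3)
    return K,rv,t
def ray(n,px,z):
    K,rv,t=cam(n);R=cv2.Rodrigues(rv)[0];C=-R.T@t
    d=(R.T@np.linalg.inv(K)@np.c_[np.atleast_2d(px),np.ones(len(np.atleast_2d(px)))].T).T
    return C+d*((z-C[2])/d[:,2])[:,None]
def proj(n,P):
    K,rv,t=cam(n);return cv2.projectPoints(np.array(P,float),rv,t,K,None)[0][:,0]
E
python3 - <<'E'
from h import *
from scipy.optimize import least_squares
px=np.array([[277,178],[522,210],[510,335],[258,302]])*.64
W=ray("top",px,.015);print(W.round(3))
L=np.array([[.15,.29],[.15,-.29],[-.15,-.29],[-.15,.29]])
f=lambda p:(L@np.array([[np.cos(p[2]),np.sin(p[2])],[-np.sin(p[2]),np.cos(p[2])]])+p[:2]-W[:,:2]).ravel()
r=least_squares(f,[.6,0,0]);print(r.x,r.fun.round(4))
im=read_camera("top")[:,:,::-1];np.save("top1.npy",im)
cr=im[105:220,160:340];cv2.imwrite("pics/c1.png",cv2.resize(cr,None,fx=4.4,fy=4.4,interpolation=cv2.INTER_CUBIC))
E
```

```text
[[ 0.808  0.317  0.015]
 [ 0.738 -0.254  0.015]
 [ 0.447 -0.221  0.015]
 [ 0.517  0.349  0.015]]
[ 0.62772281  0.04769874 -0.11992377] [ 0.0029  0.0004  0.0041 -0.0039 -0.0033 -0.0012 -0.0036  0.0047]
```

View pics/c1.png

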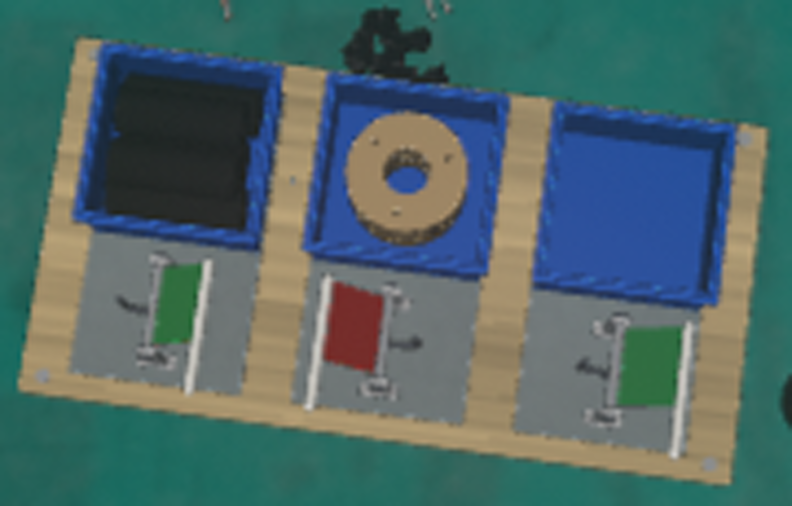

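```bash
python3 - <<'E'
from h import *
A=lambda u,v:[(u+.5)/4.4-.5+160,(v+.5)/4.4-.5+105]
W=ray("top",[A(309,408),A(327,278),A(678,457),A(689,323),A(189,392),A(209,262)],.124);print(W.round(4))
B=ray("top",[A(81,39),A(768,126),A(729,485),A(19,390)],.015);print(B.round(3),B.mean(0))
for i in (0,2,4):
    d=W[i+1]-W[i];print(np.linalg.norm(d),np.arctan2(d[1],d[0]))
# posts tops z=.078 : washers, empty, sleeves
print(ray("top",[A(396,296),A(378,389),A(613,327),A(602,415),A(160,262),A(154,357)],.078).round(4))
print(ray("top",[[445*.64+5*.64,366*.64]],.08),cam("top")[0])
s=read_state();R=cv2.Rodrigues(np.array(s["eef_rot"]))[0];print(R.round(3),s["t"],s["grip_width"])
E
```

```text
[[ 0.4939  0.1125  0.124 ]
 [ 0.5911  0.101   0.124 ]
 [ 0.4603 -0.1586  0.124 ]
 [ 0.5598 -0.1681  0.124 ]
 [ 0.505   0.2009  0.124 ]
 [ 0.6023  0.1888  0.124 ]]
[[ 0.81   0.315  0.015]
 [ 0.742 -0.255  0.015]
 [ 0.446 -0.217  0.015]
 [ 0.517  0.353  0.015]] [0.62884775 0.0489749  0.015     ]
0.09782751140783369 -0.1183716076352936
0.10001025814484352 -0.09505803754972274
0.0980745617141936 -0.12292017049683765
[[ 0.5859  0.0502  0.078 ]
 [ 0.5136  0.0632  0.078 ]
 [ 0.5633 -0.1173  0.078 ]
 [ 0.4951 -0.1084  0.078 ]
 [ 0.6108  0.2329  0.078 ]
 [ 0.5367  0.2351  0.078 ]]
[[ 0.37719362 -0.07936379  0.08      ]] [[360.90501378   0.         258.68719371]
 [  0.         360.90501378 183.61287656]
 [  0.           0.           1.        ]]
[[-0.909  0.417 -0.   ]
 [ 0.417  0.909 -0.001]
 [-0.    -0.001 -1.   ]] 0.15 0.08695581148358322
```

The board yaw is -0.12 rad. The bars measure within about 2 mm of the model: washers (0.516, 0.110) and empty (0.482, -0.160). I'll close the fingers, turn +17.7° so the closing line lies along board y, and go to the left of the washers bar.

```bash
python3 -m jog '[[2.1,-3.5,0,0,0,6,0],[2.1,-3.5,0,0,0,6,0],[2.1,-3.5,0,0,0,5.7,0],[2.1,-3.5,0,0,0,0,0],[2.1,-3.5,0,0,0,0,0]]'; python3 -m jog '[[2.1,-3.5,0,0,0,0,0],[2.1,-3.5,0,0,0,0,0],[2.1,-3.5,0,0,0,0,0],[2.1,-3.5,0,0,0,0,0],[2.1,-3.5,0,0,0,0,0]]'; python3 -m jog '[[2.1,-3.5,0,0,0,0,0],[2.1,-3.5,0,0,0,0,0],[0,0,0,0,0,0,0],[0,0,0,0,0,0,0]]'
```

```text
t: 0.65
position: [0.366, 0.3915, 0.4046]
eef_rot: [-0.19, -3.136, 0.0]
ft_force: [1.4, -0.0, 0.9]
grip_width: 0.0548
grip_force: 0.0
t: 1.15
position: [0.4709, 0.2165, 0.4047]
eef_rot: [-0.19, -3.136, -0.0]
ft_force: [0.7, 0.6, 0.7]
grip_width: 0.0149
grip_force: 0.0
t: 1.55
position: [0.5126, 0.1474, 0.4045]
eef_rot: [-0.193, -3.135, 0.0]
ft_force: [0.5, 0.1, -0.2]
grip_width: 0.0002
grip_force: 0.0
```

```bash
python3 -m jog '[[0,0.1,-3,0,0,0,0],[0,0,-3,0,0,0,0],[0,0,-3,0,0,0,0],[0,0,-2.8,0,0,0,0],[0,0,0,0,0,0,0]]'; python3 - <<'E'
from h import *
im=[read_camera(n)[:,:,::-1] for n in("top","scene")]
a=cv2.resize(im[0][110:220,180:330],(600,440),interpolation=cv2.INTER_CUBIC)
cv2.imwrite("pics/t2.png",a)
cv2.imwrite("pics/s2.png",cv2.resize(im[1][120:270,190:370],(720,600),interpolation=cv2.INTER_CUBIC))
E
```

```text
t: 2.05
position: [0.5105, 0.1502, 0.2833]
eef_rot: [-0.186, -3.13, 0.004]
ft_force: [-0.6, 0.5, -0.5]
grip_width: 0.0007
grip_force: 0.0
```

View pics/s2.png

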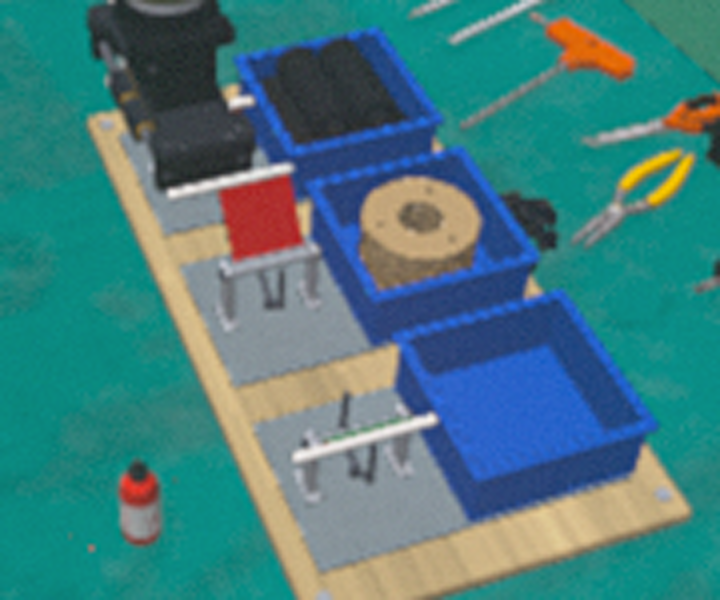

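The washers tag is still red up at its left rest, and the gripper hangs left of its bar. I'll approach to just short of contact, then push along the arc.

```bash
python3 -m jog '[[-0.1,-0.8,0,0,0,0,0],[-0.1,-0.8,0,0,0,0,0],[0,0,0,0,0,0,0]]'; python3 -m jog '[[-0.05,-0.4,0.1,0,0,0,0],[-0.05,-0.4,0.25,0,0,0,0],[-0.05,-0.4,0.3,0,0,0,0],[-0.05,-0.4,0.3,0,0,0,0],[-0.05,-0.4,0.25,0,0,0,0]]';python3 -m jog '[[-0.05,-0.4,0.2,0,0,0,0],[-0.05,-0.4,0.2,0,0,0,0],[-0.05,-0.4,0.15,0,0,0,0],[-0.05,-0.4,0.1,0,0,0,0],[-0.05,-0.4,0.1,0,0,0,0]]'; python3 - <<'E'
from h import *
cv2.imwrite("pics/s3.png",cv2.resize(read_camera("scene")[:,:,::-1][120:270,190:370],(720,600),interpolation=cv2.INTER_CUBIC))
E
```

```text
t: 2.45
position: [0.5107, 0.1316, 0.2879]
eef_rot: [0.193, 3.134, 0.001]
ft_force: [0.2, -0.4, 0.6]
grip_width: 0.0006
grip_force: 0.0
t: 2.95
position: [0.508, 0.113, 0.2992]
eef_rot: [0.189, 3.135, 0.001]
ft_force: [-0.3, 1.3, 0.6]
grip_width: 0.0001
grip_force: 0.4
t: 3.45
position: [0.5053, 0.0928, 0.3063]
eef_rot: [-0.19, -3.136, 0.0]
ft_force: [0.1, -0.3, 1.2]
grip_width: 0.0004
grip_force: 0.1
```

View pics/s3.png

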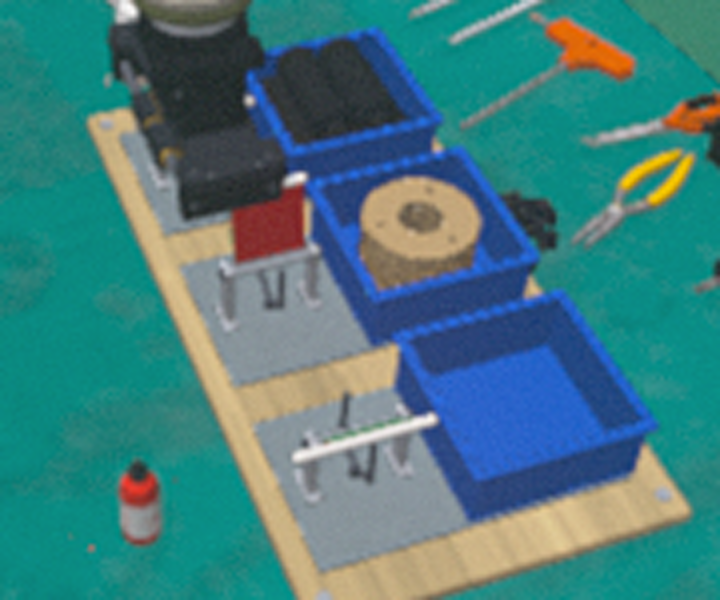

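The tag is leaning up toward vertical, with the finger at local y of about 28 mm. I'll continue past upright.

```bash
python3 -m jog '[[-0.05,-0.4,0.05,0,0,0,0],[-0.05,-0.4,0,0,0,0,0],[-0.05,-0.4,0,0,0,0,0],[-0.05,-0.4,0,0,0,0,0],[-0.05,-0.4,0,0,0,0,0]]'; python3 -m jog '[[-0.05,-0.3,0,0,0,0,0],[0,0,0,0,0,0,0],[0,0,0,0,0,0,0],[0,0,0,0,0,0,0],[0,0,0,0,0,0,0]]';python3 -m jog '[[0.2,1.5,0,0,0,0,0],[0,0,3,0,0,0,0],[0,0,4,0,0,0,0],[0,0,4,0,0,0,0],[0,0,0,0,0,0,0]]'; python3 - <<'E'
from h import *
cv2.imwrite("pics/s4.png",cv2.resize(read_camera("scene")[:,:,::-1][120:270,190:370],(720,600),interpolation=cv2.INTER_CUBIC))
E
```

```text
t: 4.0
position: [0.5029, 0.0728, 0.3067]
eef_rot: [-0.19, -3.136, -0.0]
ft_force: [0.4, 0.3, -0.4]
grip_width: 0.0007
grip_force: 0.0
t: 4.5
position: [0.5024, 0.0703, 0.3068]
eef_rot: [-0.189, -3.136, -0.0]
ft_force: [-0.1, -0.1, -0.5]
grip_width: 0.0004
grip_force: 0.0
t: 5.0
position: [0.5054, 0.0865, 0.4222]
eef_rot: [0.188, 3.128, 0.006]
ft_force: [0.6, 0.6, 0.7]
grip_width: 0.0006
grip_force: 0.0
```

View pics/s4.png

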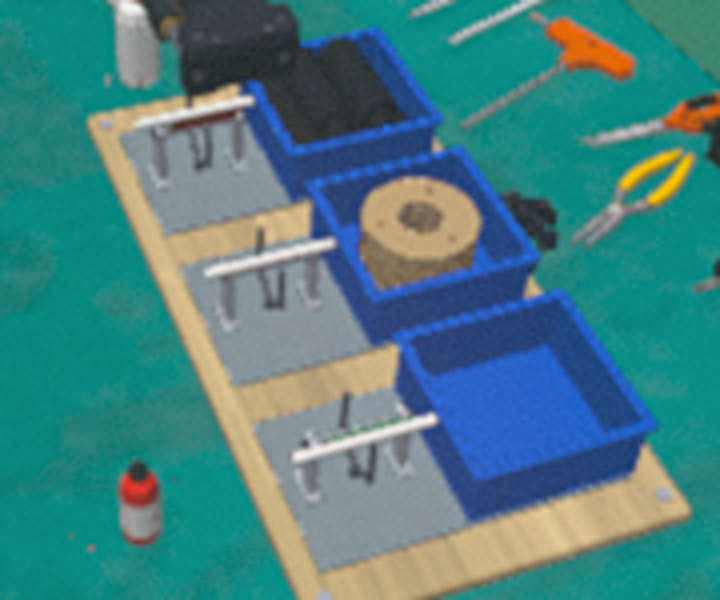

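The washers tag has fallen over to the right (green). Next is the empty bin, from its right side.

```bash
python3 -m jog '[[-0.5,-4,0,0,0,0,0],[-0.5,-4,0,0,0,0,0],[-0.5,-4,0,0,0,0,0],[-0.5,-4,0,0,0,0,0],[-0.5,-4,0,0,0,0,0]]'; python3 -m jog '[[-0.5,-4,0,0,0,0,0],[-0.5,-4.4,0,0,0,0,0],[0,0,0,0,0,0,0],[0,0,0,0,0,0,0]]';python3 -m jog '[[0,0,-3,0,0,0,0],[0,0,-3,0,0,0,0],[0,0,-3,0,0,0,0],[0,0,0,0,0,0,0],[0,0,0,0,0,0,0]]'
```

```text
t: 5.55
position: [0.4791, -0.1154, 0.4156]
eef_rot: [-0.188, -3.135, -0.0]
ft_force: [1.0, 0.3, 0.7]
grip_width: 0.0003
grip_force: 0.0
t: 5.95
position: [0.4694, -0.1989, 0.4157]
eef_rot: [-0.192, -3.134, -0.0]
ft_force: [0.9, 0.5, -0.7]
grip_width: 0.0007
grip_force: 0.0
t: 6.45
position: [0.4699, -0.1977, 0.3269]
eef_rot: [-0.187, -3.135, -0.0]
ft_force: [-0.5, -0.5, 0.4]
grip_width: 0.0004
grip_force: 0.0
```

```bash
python3 -m jog '[[0,0,-2,0,0,0,0],[0,0,-2,0,0,0,0],[0.1,0.8,0,0,0,0,0],[0.1,0.7,0,0,0,0,0],[0,0,0,0,0,0,0]]'; python3 -m jog '[[0.05,0.4,0.1,0,0,0,0],[0.05,0.4,0.25,0,0,0,0],[0.05,0.4,0.3,0,0,0,0],[0.05,0.4,0.3,0,0,0,0],[0.05,0.4,0.25,0,0,0,0]]';python3 -m jog '[[0.05,0.4,0.2,0,0,0,0],[0.05,0.4,0.2,0,0,0,0],[0.05,0.4,0.15,0,0,0,0],[0.05,0.4,0.1,0,0,0,0],[0.05,0.4,0.1,0,0,0,0]]'; python3 -m jog '[[0.05,0.4,0.05,0,0,0,0],[0.05,0.4,0,0,0,0,0],[0.05,0.4,0,0,0,0,0],[0.05,0.4,0,0,0,0,0],[0.05,0.4,0,0,0,0,0]]'
```

```text
t: 6.95
position: [0.4724, -0.1824, 0.2884]
eef_rot: [0.186, 3.134, 0.001]
ft_force: [-0.2, -0.7, -0.0]
grip_width: 0.0005
grip_force: 0.0
t: 7.45
position: [0.474, -0.1637, 0.2993]
eef_rot: [0.19, 3.135, -0.0]
ft_force: [-1.2, -0.5, -0.2]
grip_width: 0.0007
grip_force: 0.4
t: 7.95
position: [0.4764, -0.1434, 0.3063]
eef_rot: [-0.19, -3.136, -0.0]
ft_force: [-0.6, 0.2, -0.8]
grip_width: 0.0007
grip_force: 0.1
t: 8.45
position: [0.4789, -0.1235, 0.3067]
eef_rot: [-0.19, -3.136, -0.0]
ft_force: [-0.0, 0.2, 0.1]
grip_width: 0.0004
grip_force: 0.0
```

```bash
python3 -m jog '[[0.05,0.3,0,0,0,0,0],[0,0,0,0,0,0,0],[0,0,0,0,0,0,0],[0,0,0,0,0,0,0],[0,0,0,0,0,0,0]]'; python3 -m jog '[[-0.2,-1.5,0,0,0,0,0],[0,0,3,0,0,0,0],[0,0,4,0,0,0,0],[0,-2,4,0,0,0,0],[0,-4,0,0,0,0,0]]'; python3 -m jog '[[0,-4,0,0,0,0,0],[0,-4,0,0,0,0,0],[0,-4,0,0,0,0,0],[0,-4,0,0,0,0,0],[0,0,0,0,0,0,0]]';python3 -m jog '[[0,0,0,0,0,0,0],[0,0,0,0,0,0,0],[0,0,0,0,0,0,0],[0,0,0,0,0,0,0],[0,0,0,0,0,0,0]]'; python3 - <<'E'
from h import *
cv2.imwrite("pics/t5.png",cv2.resize(read_camera("top")[:,:,::-1][100:250,130:370],(800,500),interpolation=cv2.INTER_CUBIC))
cv2.imwrite("pics/s5.png",cv2.resize(read_camera("scene")[:,:,::-1][100:320,190:400],(570,600),interpolation=cv2.INTER_CUBIC))
E
```

```text
t: 8.95
position: [0.4794, -0.121, 0.3068]
eef_rot: [-0.19, -3.136, -0.0]
ft_force: [0.7, 0.2, 0.7]
grip_width: 0.0001
grip_force: 0.0
t: 9.45
position: [0.4789, -0.1948, 0.422]
eef_rot: [0.181, 3.128, 0.001]
ft_force: [0.8, -0.2, -0.9]
grip_width: 0.0004
grip_force: 0.0
t: 9.95
position: [0.4753, -0.3609, 0.4165]
eef_rot: [-0.2, -3.134, 0.005]
ft_force: [-0.0, 0.2, -0.4]
grip_width: 0.0007
grip_force: 0.0
t: 10.45
position: [0.4776, -0.3552, 0.417]
eef_rot: [0.188, 3.135, 0.001]
ft_force: [-0.5, -0.4, -0.3]
grip_width: 0.0003
grip_force: 0.0
```

View pics/t5.png

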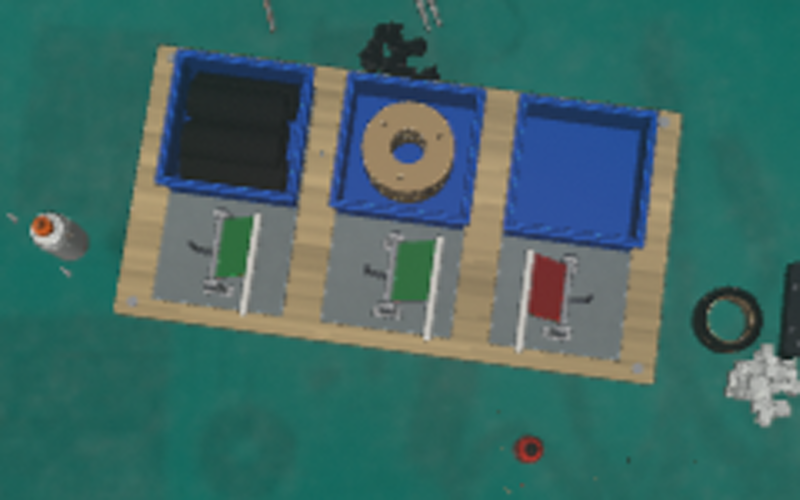

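View pics/s5.png

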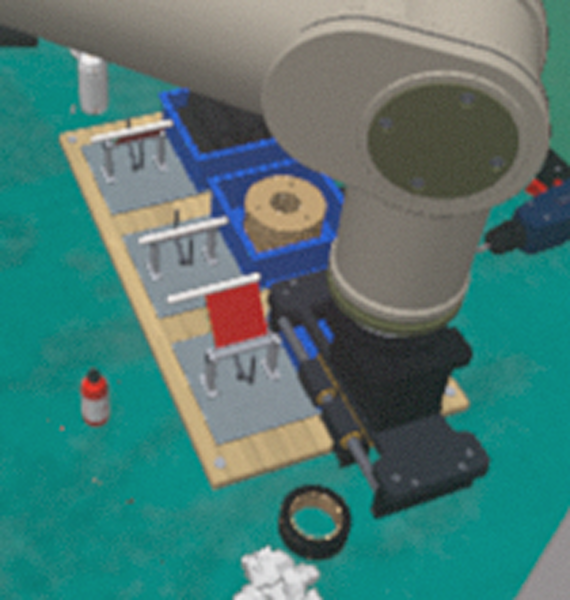

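The top view shows sleeves green, washers green and empty red (bar ends at 244,312 / 429,338 / 519,349), with the bystanders standing where they were. I'll check that each bar is at rest, then hand in.

```bash
python3 - <<'E'
from h import *
P=np.array([[244,312],[429,338],[519,349]])/3.3333+[130,100]
W=ray("top",P,.124)[:,:2];O=np.array([[.5775,.2367],[.556,.058],[.5345,-.121]])
l=(W-O)@np.array([.1197,.9928]);print(l)
if np.all(abs(l-[-.045,-.045,.045])<.007): print(finish_job())
E
```

```text
[-0.04622669 -0.04753084  0.04490031]
the job is handed in; nothing more can be done
None
```

The job is handed in: the washers and sleeves tags show green, the empty bin's tag shows red, each bar measures within 3 mm of its rest position, and the bottles and tape roll were not disturbed.

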